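# Swing the lamp aside and lift the parts tote level

### The arm

A 6-joint arm with a two-finger parallel gripper is mounted at the origin on a cart in front of the work surface, level with it; the furniture and walls round the work are solid. World frame = base frame: x ahead of the robot, y to its left, z up, the work surface at z = 0. Lengths are in m, angles in rad, forces in N, time in s.
With the tool pointing down it reaches from about 0.35 to 0.975 m from the base axis. Payload 4.9 kg.
Tool frame: the origin (TCP) lies midway between the tips of the shut fingers; the grasp point (between the pads) lies manip.tcp_to_grasp behind it (manip.tcp_to_grasp is the distance from the TCP to the grasp point, in m); z points along the fingers, y is the line along which they close (so a half turn about z gives the same grasp; the last joint's range is limited). The gripper opens to 85 mm and grips with 20 to 120 N. Pads are 22 mm wide; open, the fingers measure 114 mm over their backs; the gripper's body (76 mm by 85 mm) begins 54 mm behind the grasp point. The pads swing forward as they close: fully open they stand 13 mm farther back than shut.
Start: joints at [1.128, 0.053, 1.613, -0, 1.476, -0.119], TCP at [0.199, 0.593, 0.231] pointing down, gripper open.
Joint ranges: [-3.01, 3.01], [-1.01, 2.22], [0.06, 2.58], [-1.02, 4.17], [0.09, 2.62], [-3.14, 3.14]. Speed limits (rad/s): [2.57, 2.57, 3.14, 3.14, 3.14, 3.14].

### API

Orientations are given as a unit quaternion [w, x, y, z].
In Python, from plant import manip, grab_frame, calibration, job_done gives the robot as it stands.
- The arm moves only by the tool send_rows, never from a script. Its argument "rows" is a list of rows, each an object of numbers: "x", "y", "z": the shift along the tool's x, y, z normalised to -1 to 1, where 1 is 15 cm; "wx", "wy", "wz": the turn, a rotation vector about the tool's x, y, z normalised to -1 to 1, where 1 is pi/4 rad; "hand": the opening, from -1 (shut) to 1 (fully open). In form: [{"x": .., "y": .., "z": .., "wx": .., "wy": .., "wz": .., "hand": ..}, ...]. A call has exactly 10 rows; each row shifts and turns the commanded pose from where the row before left it, along the tool's axes as they then stand; what a row does not reach is not made up. A row lasts 1/12 s, in which the tool goes at most 41.7 mm and 7.16 degrees, less where a joint would pass 70% of its speed; a pose out of reach is approached as far as the arm can. A call with a number of a shift or a turn outside -1 to 1 is refused whole. A call with a gripper value outside its range is refused whole. The fingers move at their own pace and stop on an object; the grip force is fixed at half the most. Time passes only in rows, so rows that do not move let the fingers close, or fill a call up. It gives the time, the measured TCP pose, the force, the opening and the grip force at its end, in the units of the state.
- manip.state(): the state, without advancing time (a new reading comes with each control period).
- grab_frame(name): name is "scene" or "top" or "wrist"; returns the picture (384x512x3 uint8, blue, green, red); there is no depth.
- calibration(name): a dict with "camera_matrix" (3x3 intrinsics, pixels), "k1" (the pictures are not rectified: a ray, as slopes to the right and down, at radius r is drawn at 1 + k1 r^2 times it, then the intrinsics apply), "R" (3x3) and "t" (3): a world point X has camera coordinates R X + t. Camera axes: x right, y down, z forward; pixel columns grow to the right and rows downward; lengths in m; the calibration is good to about 2 mm. A picture is of the moment at which its call begins: read the wrist's pose just before it. calibration takes no time and is no camera call; for the wrist camera it gives the pose at the moment of the call.
- job_done(): hands the job in; it is judged then, once.
The state is a dict: "time": time; "joint_pos": joint angles; "joint_vel": joint speeds; "joint_efforts": joint torques, N m; "tool_pos": TCP position; "tool_rot": TCP orientation; "contact_force": force on the tool from outside, world axes, zero at the start; "ft_torque": the same for the moment, N m; "gripper_width": opening from 0.0 (shut) to 1.0 (fully open); "grasp_force": force on a finger pad.
Only numpy, scipy, OpenCV 4.12 (cv2) and the standard library are available. Lean on these libraries where they do the work, as an engineer would, in place of code of your own. Each camera call takes 0.05 s, during which the arm holds its last target. There are 200 camera calls.

### The job

The inspection lamp hangs over the wooden tote of toy parts: swing the lamp's arm about a quarter turn aside, to either side, leaving the tote standing meanwhile. Then take the tote by its handle, lift it straight up until its underside is about 10 cm above the bench and hold it there, level and still, with all four parts in it and touching nothing else; leave the other things on the bench where they are. The program finishes while holding the tote in the air: do not put it down or let go.

Things in the scene. Friction and masses are not known exactly. Their poses are not given: they have to be found in the camera images.
- lamp: grey inspection lamp on a round foot 120 mm across, fixed to the bench beyond the tote; foot 26 mm high with a slim post (joint head 34 mm across, top 215 mm). Origin on the bench at the post's axis, which is also the hinge axis of the arm; its -x axis is the way the arm points at joint value 0. Place and yaw vary
- lamp_arm (a joint): angle (rad) of the lamp's level arm about the post, 0 = along the lamp's -x, positive counterclockwise from above, limits +-1.75; starts within 0.15 of 0. Slight friction (0.12 N m), stays where left. The arm (20 mm wide, 188 to 200 mm above the bench) carries a round head 90 mm across centred 200 mm from the hinge axis, its underside 178 mm and top 210 mm above the bench
- lamp_knob (a point): point on the upright orange grip knob on top of the lamp head: round, 20 mm thick, 210 to 251 mm above the bench, this point at 236 mm on its axis, 200 mm from the hinge axis. Moves with the arm; pinch it from above or push it
- tote: loose open plywood tote, 140 mm (x) by 220 mm (y), walls 40 mm high, floor 6 mm thick, four compartments (dividers to 28 mm); end boards 50 mm wide rise to 126 mm at both y ends and carry the handle bar. Origin at the centre of its underside, z up. Stands on the bench under the lamp head; its yaw is within 0.5 rad of the lamp's. Weighs 0.24 to 0.45 kg empty
- tote_handle (a point): middle of the tote's handle bar, 112 mm above the underside; bar runs along the tote's y, 18 mm wide (x), 22 mm tall, 200 mm free length between the end boards, open beneath down to the parts (at most 51 mm high)
- wheel_a: loose natural-wood toy wheel, 36 mm across, 14 mm thick, lying flat in a compartment of the tote; origin centre of its underside
- wheel_b: the same wheel painted purple, in another compartment
- wheel_c: a second natural-wood wheel, in another compartment
- block: loose pine cube 45 mm in the remaining compartment, 0.03 to 0.09 kg, so the tote's balance point is a few mm off the middle of the handle; origin centre of its underside. Which part lies in which compartment varies
- sander: cork sanding block 63 x 101 x 34 mm, at the right; its place varies; a bystander, leave it where it is
- measure: yellow tape measure 38 x 75 x 62 mm, at the left; its place varies; a bystander, leave it where it is
- wood_chisel: wood chisel 28 x 263 x 28 mm, lying along y at the right; its place varies; a bystander, leave it where it is

How it is judged:
By the outcome, as a careful person would: the job done as asked, in the order asked, and still so for the second after the job is handed in, while the arm keeps its last pose, push and grip.
It also fails if it takes over 51 s, if anything falls off the work surface, if the arm or the gripper's body presses on something with over 40 N, if the wrist force passes 120 N, or if a joint passes its speed limit or range.

## Working session

There is one attempt and no reset: what is moved stays moved. The work goes in short steps, Python scripts to look and compute and a tool call to move; the robot and the scene stay as the last step left them, time stands still between calls to the robot, and variables do not carry over. Pictures are saved under pics/ and viewed, at most 10 in all, crops included, and the job is handed in when it is done.

Besides the shell and the picture viewer there is one more tool, called as name([rows], argument=value, ...), one row to a line, values as JSON. send_rows: Moves the arm, as the interface text tells. Scaled input: -1 to 1 covers 15 cm each way for a shift and pi/4 rad each way for a turn. Its arguments: {"type":"object","properties":{"rows":{"type":"array","items":{"type":"object","properties":{"x":{"type":"number","minimum":-1,"maximum":1},"y":{"type":"number","minimum":-1,"maximum":1},"z":{"type":"number","minimum":-1,"maximum":1},"wx":{"type":"number","minimum":-1,"maximum":1},"wy":{"type":"number","minimum":-1,"maximum":1},"wz":{"type":"number","minimum":-1,"maximum":1},"hand":{"type":"number"}}}}},"required":["rows"]}

```bash
mkdir -p pics
python3 - <<'E'
from plant import manip,grab_frame,calibration
import cv2,numpy as np
for n in("scene","top"):
    cv2.imwrite(f"pics/{n}0.png",cv2.resize(grab_frame(n),(800,600)))
    c=calibration(n);print(n,c)
s=manip.state();print(s,manip.tcp_to_grasp)
E
```

```text
scene {'camera_matrix': array([[476.26152337,   0.        , 254.67100843],
       [  0.        , 476.26152337, 193.76323086],
       [  0.        ,   0.        ,   1.        ]]), 'k1': -0.1871365376687415, 'R': array([[-0.71382999, -0.70021047, -0.0123304 ],
       [-0.38133554,  0.40339996, -0.83177622],
       [ 0.5873925 , -0.5890448 , -0.55497413]]), 't': array([0.36592802, 0.35167005, 1.63071644])}
top {'camera_matrix': array([[457.97333951,   0.        , 255.3511268 ],
       [  0.        , 457.97333951, 194.48784748],
       [  0.        ,   0.        ,   1.        ]]), 'k1': -0.010809283907506864, 'R': array([[-0.01137792, -0.99979766, -0.01658883],
       [-0.98060054,  0.014403  , -0.19548694],
       [ 0.19568631,  0.01404278, -0.98056599]]), 't': array([-0.04385109,  0.55373245,  1.46652155])}
{'time': 0.1, 'joint_pos': array([ 1.12798716e+00,  5.33188131e-02,  1.61416449e+00, -8.43103667e-06,
        1.47598013e+00, -1.19029719e-01]), 'joint_vel': array([-9.04876833e-04,  9.14061231e-05, -1.65737629e-05,  1.53785816e-03,
        6.97140767e-04, -2.58673876e-04]), 'joint_efforts': array([ 8.18314838e-04, -3.94904280e+01, -3.71363747e+01, -1.04635981e-04,
        3.81725666e-03, -7.31454918e-06]), 'tool_pos': array([0.19862198, 0.59200713, 0.23016395]), 'tool_rot': array([-2.55295200e-04,  1.61183041e-01,  9.86924086e-01, -8.99887550e-04]), 'contact_force': array([ 0.06408234,  0.48605376, -0.39004543]), 'ft_torque': array([-0.03206494, -0.03161298, -0.03697698]), 'grasp_force': 0.0, 'gripper_width': 0.9992326331958733} 0.0187
```

View pics/top0.png

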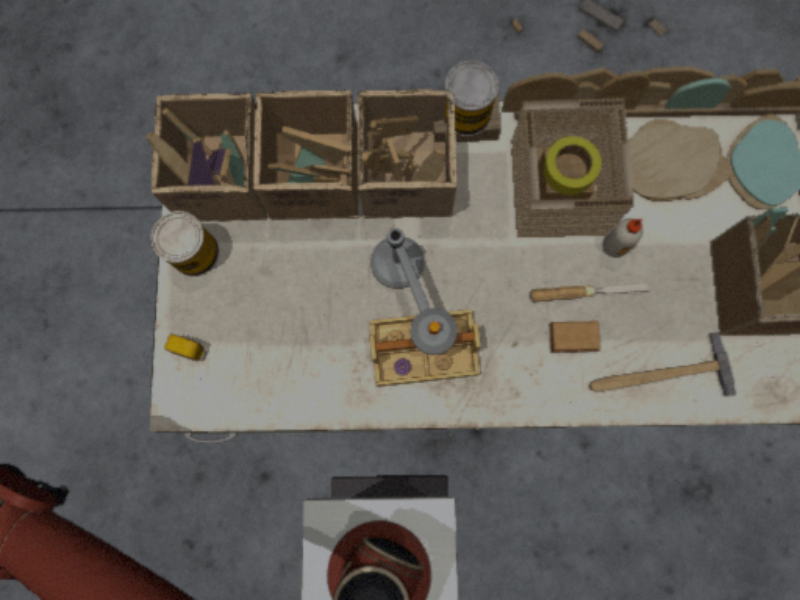

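View pics/scene0.png

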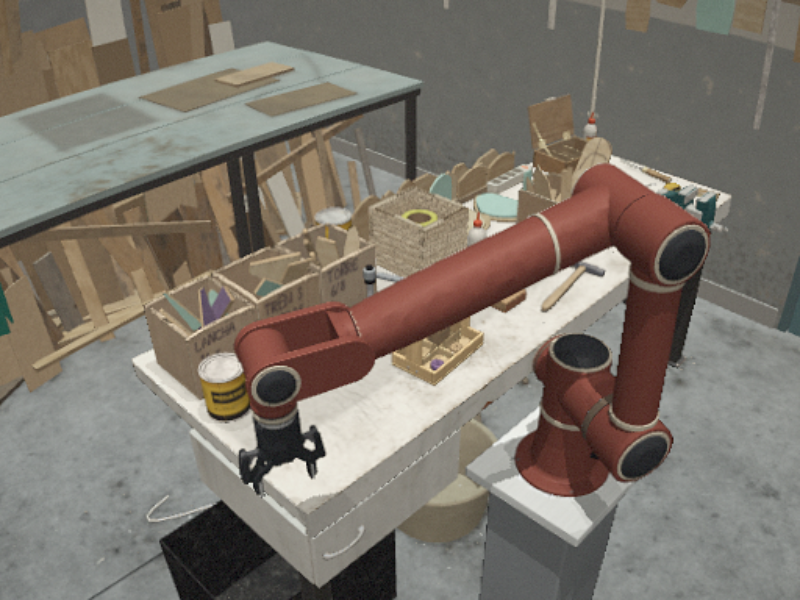

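The top view shows the lamp post at about (396,236), the orange knob at (434,327), and the tote under the head with its handle running from (373,344) to (478,337), all in 800x600 pixels. The scene view is mostly blocked by the arm.

```bash
cat > h.py <<'E'
import numpy as np,cv2
from plant import manip,grab_frame,calibration
from scipy.spatial.transform import Rotation as Rn
def ray(c,uv):
    p=cv2.undistortPoints(np.array([[uv]],float),c["camera_matrix"],np.array([c["k1"],0,0,0]))[0,0]
    R=np.array(c["R"]);return -R.T@c["t"],R.T@np.array([*p,1])
def at(c,uv,z):
    o,d=ray(c,uv);return o+d*(z-o[2])/d[2]
def proj(c,X):
    r,_=cv2.Rodrigues(np.array(c["R"]));return cv2.projectPoints(np.array(X,float).reshape(-1,1,3),r,np.array(c["t"],float),c["camera_matrix"],np.array([c["k1"],0,0,0]))[0][:,0]
E
python3 - <<'E'
from h import *
im=grab_frame("top");cv2.imwrite("pics/t1raw.png",im)
cv2.imwrite("pics/t1.png",cv2.resize(im[140:252,225:325],None,fx=5.3,fy=5.3,interpolation=cv2.INTER_CUBIC))
c=calibration("top")
hsv=cv2.cvtColor(im,cv2.COLOR_BGR2HSV)
roi=im[200:218,268:288].astype(int)
m=(roi[...,2]-roi[...,0]>110)
y,x=np.nonzero(m);print(len(x),x.mean()+268,y.mean()+200)
k=at(c,(x.mean()+268,y.mean()+200),.245);p=at(c,(396*.64,236*.64),.215)
print("knob",k,"post",p,np.linalg.norm((k-p)[:2]))
E
```

```text
29 277.58620689655174 208.72413793103448
knob [ 0.47236974 -0.1172612   0.245     ] post [ 0.65493493 -0.04910687  0.215     ] 0.19487191193576836
```

View pics/t1.png

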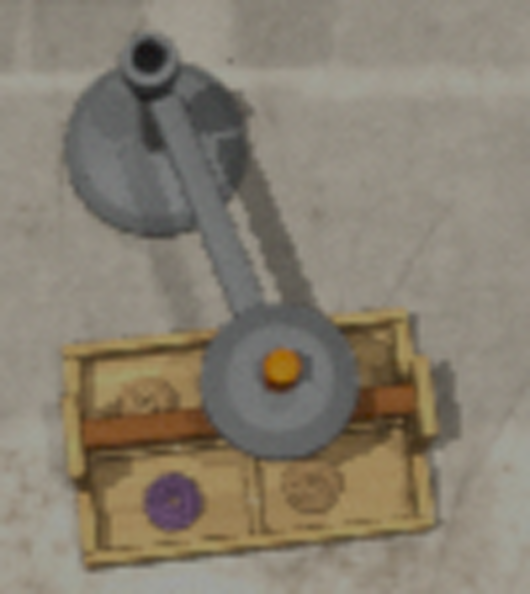

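```bash
cat >> h.py <<'E'
def delta(x,y,z,yaw,s=None):
    """normalised tool-frame shift to target, turn wz (also wx, wy leveling); yaw = world angle of tool y, deg"""
    s=s or manip.state();q=s["tool_rot"];R=Rn.from_quat([*q[1:],q[0]])
    a=np.radians(yaw);ty=np.array([np.cos(a),np.sin(a),0]);tz=np.array([0,0,-1.]);T=Rn.from_matrix(np.c_[np.cross(ty,tz),ty,tz])
    d=R.inv().apply(np.array([x,y,z])-s["tool_pos"])/.15
    print("shift",d.round(3),"turn",((R.inv()*T).as_rotvec()/(np.pi/4)).round(3),"t",round(s["time"],2))
E
python3 - <<'E'
from h import *
c=calibration("top");f=lambda u,v:(225+u/5.3-.4,140+v/5.3-.4)
g=lambda u,v,z:at(c,f(u,v),z)
P=g(150,58,.215);K=g(282,368,.251);print("post",P,"knob",K,np.linalg.norm((P-K)[:2]))
print("foot",g(157,150,.02))
a=g(75,437,.126);b=g(427,398,.126);print("ends",a,b,np.linalg.norm(a-b),"mid",(a+b)/2,"ang",np.degrees(np.arctan2(*(a-b)[1::-1])))
a=g(85,432,.123);b=g(412,400,.123);print("bar",a,b,np.linalg.norm(a-b),"mid",(a+b)/2,"ang",np.degrees(np.arctan2(*(a-b)[1::-1])))
for q in [(65,350),(407,312),(437,522),(85,563)]:print(g(*q,.04))
delta(.470,-.117,.30,71.4)
E
```

```text
post [ 0.65652114 -0.04749743  0.215     ] knob [ 0.47046176 -0.11766865  0.251     ] 0.19885193878472962
foot [ 0.65318606 -0.04774567  0.02      ]
ends [0.45171798 0.00080522 0.126     ] [ 0.472064   -0.20718732  0.126     ] 0.20898530544077276 mid [ 0.46189099 -0.10319105  0.126     ] ang 95.5869511639046
bar [ 0.45503074 -0.00496881  0.123     ] [ 0.47145072 -0.1985753   0.123     ] 0.19430154188154597 mid [ 0.46324073 -0.10177205  0.123     ] ang 94.84771721951358
[0.51891629 0.01130607 0.04      ]
[ 0.54014621 -0.20454648  0.04      ]
[ 0.40744037 -0.21901977  0.04      ]
[ 0.38490444 -0.00061244  0.04      ]
shift [-3.219 -3.907 -0.459] turn [-0.002 -0.     0.001] t 0.15
```

send_rows([
  {"x":-0.08,"y":-0.1,"z":-0.115,"hand":1},
  {"x":-0.16,"y":-0.195,"z":-0.115,"hand":1},
  {"x":-0.16,"y":-0.195,"z":-0.115,"hand":1},
  {"x":-0.16,"y":-0.195,"z":-0.115,"hand":1},
  {"x":-0.16,"y":-0.195,"hand":1},
  {"x":-0.16,"y":-0.195,"hand":1},
  {"x":-0.16,"y":-0.195,"hand":1},
  {"x":-0.16,"y":-0.195,"hand":1},
  {"x":-0.16,"y":-0.195,"hand":1},
  {"x":-0.16,"y":-0.195,"hand":1},
])

```text
invalid input at $.rows[0]: expected keys x, y, z, wx, wy, wz, hand
```

send_rows([
  {"x":-0.16,"y":-0.195,"hand":1},
  {"x":-0.16,"y":-0.195,"hand":1},
  {"x":-0.16,"y":-0.195,"hand":1},
  {"x":-0.16,"y":-0.195,"hand":1},
  {"x":-0.16,"y":-0.195,"hand":1},
  {"x":-0.16,"y":-0.195,"hand":1},
  {"x":-0.16,"y":-0.195,"hand":1},
  {"wz":-0.15,"hand":1},
  {"wz":-0.15,"hand":1},
  {"wz":-0.15,"hand":1},
])

```text
invalid input at $.rows[0]: expected keys x, y, z, wx, wy, wz, hand
```

send_rows([
  {"wz":-0.15,"hand":0.5},
  {"wz":-0.15,"hand":0.3},
  {"wz":-0.12,"hand":0.2},
  {"hand":0.2},
  {"hand":0.2},
  {"hand":0.2},
  {"hand":0.2},
  {"hand":0.2},
  {"hand":0.2},
  {"hand":0.2},
])

```text
invalid input at $.rows[0]: expected keys x, y, z, wx, wy, wz, hand
```

Run:
```python
from h import *
s=manip.state();print(s["tool_pos"],s["gripper_width"],s["joint_pos"])
c=calibration("wrist");im=grab_frame("wrist");cv2.imwrite("pics/w1.png",im)
i=im.astype(int);m=((i[...,2]-i[...,0]>110)&(i[...,1]-i[...,0]>40)).astype(np.uint8)
n,_,st,ce=cv2.connectedComponentsWithStats(m);
for k in range(1,n):
    if st[k,4]>60:print(st[k],ce[k],at(c,ce[k],.236))
print(proj(c,[[.4705,-.1175,.236]]))
delta(.4705,-.1175,.222,110.6,s)
```

```text
[0.19862774 0.59207316 0.23032109] 1.0062667106006995 [ 1.12801714e+00  5.32271532e-02  1.61399658e+00  7.71421518e-06
  1.47601289e+00 -1.18988720e-01]
[[-403.82139725  750.34334814]]
shift [-3.223 -3.908  0.061] turn [-0.002 -0.001 -0.87 ] t 0.15
```

View pics/w1.png

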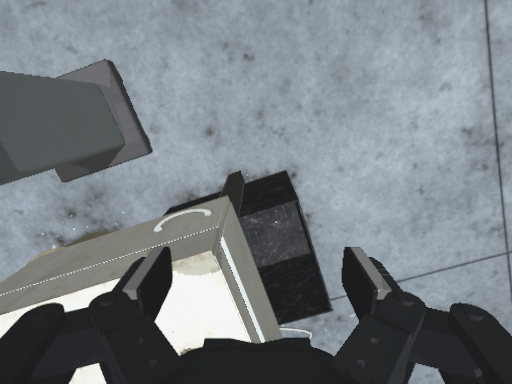

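The wrist image shows only the floor and a cart corner: the rows were refused because every key is required, so the arm hasn't moved. I'm resending them with all keys.

send_rows([
  {"x":-0.08,"y":-0.1,"z":-0.115,"wx":0,"wy":0,"wz":0,"hand":1},
  {"x":-0.16,"y":-0.195,"z":-0.115,"wx":0,"wy":0,"wz":0,"hand":1},
  {"x":-0.16,"y":-0.195,"z":-0.115,"wx":0,"wy":0,"wz":0,"hand":1},
  {"x":-0.16,"y":-0.195,"z":-0.115,"wx":0,"wy":0,"wz":0,"hand":1},
  {"x":-0.16,"y":-0.195,"z":0,"wx":0,"wy":0,"wz":0,"hand":1},
  {"x":-0.16,"y":-0.195,"z":0,"wx":0,"wy":0,"wz":0,"hand":1},
  {"x":-0.16,"y":-0.195,"z":0,"wx":0,"wy":0,"wz":0,"hand":1},
  {"x":-0.16,"y":-0.195,"z":0,"wx":0,"wy":0,"wz":0,"hand":1},
  {"x":-0.16,"y":-0.195,"z":0,"wx":0,"wy":0,"wz":0,"hand":1},
  {"x":-0.16,"y":-0.195,"z":0,"wx":0,"wy":0,"wz":0,"hand":1},
])

```text
time: 1.03
tool_pos: [0.3265, 0.2545, 0.3002]
tool_rot: [0.0, 0.161, 0.987, 0.0]
contact_force: [0.8, -0.2, 0.3]
gripper_width: 0.998
grasp_force: 0.0
```

send_rows([
  {"x":-0.16,"y":-0.195,"z":0,"wx":0,"wy":0,"wz":0,"hand":1},
  {"x":-0.16,"y":-0.195,"z":0,"wx":0,"wy":0,"wz":0,"hand":1},
  {"x":-0.16,"y":-0.195,"z":0,"wx":0,"wy":0,"wz":0,"hand":1},
  {"x":-0.16,"y":-0.195,"z":0,"wx":0,"wy":0,"wz":0,"hand":1},
  {"x":-0.16,"y":-0.195,"z":0,"wx":0,"wy":0,"wz":0,"hand":1},
  {"x":-0.16,"y":-0.195,"z":0,"wx":0,"wy":0,"wz":0,"hand":1},
  {"x":-0.16,"y":-0.195,"z":0,"wx":0,"wy":0,"wz":0,"hand":1},
  {"x":0,"y":0,"z":0,"wx":0,"wy":0,"wz":-0.15,"hand":1},
  {"x":0,"y":0,"z":0,"wx":0,"wy":0,"wz":-0.15,"hand":1},
  {"x":0,"y":0,"z":0,"wx":0,"wy":0,"wz":-0.15,"hand":1},
])

```text
time: 1.87
tool_pos: [0.4206, 0.0076, 0.2999]
tool_rot: [-0.0, -0.016, 1.0, 0.0]
contact_force: [-0.1, -0.3, -0.1]
gripper_width: 0.999
grasp_force: 0.0
```

send_rows([
  {"x":0,"y":0,"z":0,"wx":0,"wy":0,"wz":-0.15,"hand":0.2},
  {"x":0,"y":0,"z":0,"wx":0,"wy":0,"wz":-0.15,"hand":0.2},
  {"x":0,"y":0,"z":0,"wx":0,"wy":0,"wz":-0.12,"hand":0.2},
  {"x":0,"y":0,"z":0,"wx":0,"wy":0,"wz":0,"hand":0.2},
  {"x":0,"y":0,"z":0,"wx":0,"wy":0,"wz":0,"hand":0.2},
  {"x":0,"y":0,"z":0,"wx":0,"wy":0,"wz":0,"hand":0.2},
  {"x":0,"y":0,"z":0,"wx":0,"wy":0,"wz":0,"hand":0.2},
  {"x":0,"y":0,"z":0,"wx":0,"wy":0,"wz":0,"hand":0.2},
  {"x":0,"y":0,"z":0,"wx":0,"wy":0,"wz":0,"hand":0.2},
  {"x":0,"y":0,"z":0,"wx":0,"wy":0,"wz":0,"hand":0.2},
])

```text
time: 2.7
tool_pos: [0.4206, 0.0086, 0.3003]
tool_rot: [0.0, -0.179, 0.984, -0.0]
contact_force: [0.1, -0.3, 0.9]
gripper_width: 0.603
grasp_force: 0.0
```

Run:
```python
from h import *
s=manip.state();print(s["tool_pos"],s["gripper_width"],s["joint_pos"])
c=calibration("wrist");im=grab_frame("wrist");cv2.imwrite("pics/w2.png",im)
i=im.astype(int);m=((i[...,2]-i[...,0]>110)&(i[...,1]-i[...,0]>40)).astype(np.uint8)
n,_,st,ce=cv2.connectedComponentsWithStats(m);
for k in range(1,n):
    if st[k,4]>60:print(st[k],ce[k],at(c,ce[k],.236))
print(proj(c,[[.4705,-.1175,.236]]))
delta(.4705,-.1175,.222,110.6,s)
```

```text
[0.42059398 0.00863517 0.30030847] 0.6027907497516716 [-1.56781071e-01 -4.94506457e-01  1.96396705e+00  2.25081722e-06
  1.67212139e+00 -2.08679004e+00]
[ 53 210  27  24 487] [ 66.10882957 221.28336756] [ 0.48114336 -0.12430596  0.236     ]
[474 266  38  37 795] [494.09811321 284.41886792] [0.41430637 0.21040036 0.236     ]
[[ 77.83111021 211.923676  ]]
shift [-0.016 -0.904  0.522] turn [-0.  0. -0.] t 2.7
```

View pics/w2.png

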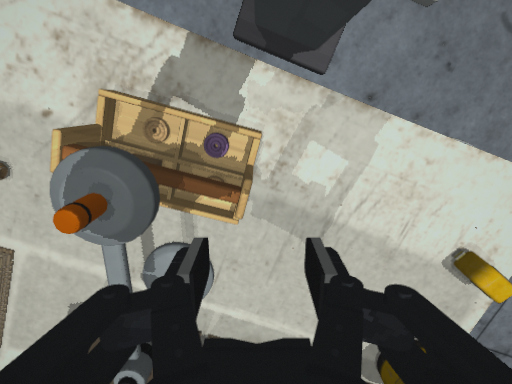

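The wrist view shows the knob's cap at (67,221), which agrees with the top-camera position. The tote and handle are clearly visible too.

send_rows([
  {"x":-0.016,"y":-0.1,"z":0,"wx":0,"wy":0,"wz":0,"hand":0.2},
  {"x":0,"y":-0.2,"z":0,"wx":0,"wy":0,"wz":0,"hand":0.2},
  {"x":0,"y":-0.2,"z":0,"wx":0,"wy":0,"wz":0,"hand":0.2},
  {"x":0,"y":-0.2,"z":0,"wx":0,"wy":0,"wz":0,"hand":0.2},
  {"x":0,"y":-0.2,"z":0,"wx":0,"wy":0,"wz":0,"hand":0.2},
  {"x":0,"y":0,"z":0,"wx":0,"wy":0,"wz":0,"hand":0.2},
  {"x":0,"y":0,"z":0,"wx":0,"wy":0,"wz":0,"hand":0.2},
  {"x":0,"y":0,"z":0.1,"wx":0,"wy":0,"wz":0,"hand":0.2},
  {"x":0,"y":0,"z":0.1,"wx":0,"wy":0,"wz":0,"hand":0.2},
  {"x":0,"y":0,"z":0,"wx":0,"wy":0,"wz":0,"hand":0.2},
])

```text
time: 3.58
tool_pos: [0.4687, -0.1153, 0.2671]
tool_rot: [-0.002, -0.179, 0.984, 0.002]
contact_force: [-1.0, 0.4, -0.8]
gripper_width: 0.6
grasp_force: 0.0
```

Run:
```python
from h import *
s=manip.state();print(s["tool_pos"],s["gripper_width"])
c=calibration("wrist");im=grab_frame("wrist");cv2.imwrite("pics/w3.png",im)
print(proj(c,[[.4705,-.1175,.251],[.4705,-.1175,.236]]))
delta(.4705,-.1175,.222,110.6,s)
```

```text
[ 0.46874901 -0.11531462  0.26708542] 0.5996431144327308
[[253.68474024 238.03999951]
 [253.82390443 227.88250011]]
shift [-0.007 -0.019  0.3  ] turn [ 0.005 -0.005  0.001] t 3.58
```

View pics/w3.png

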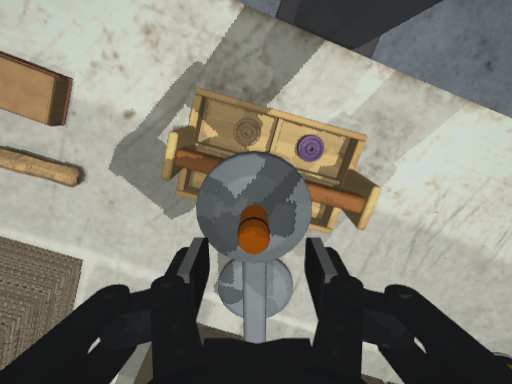

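The knob is centred between the fingers at (254,235), so I'm descending and pinching.

send_rows([
  {"x":-0.007,"y":-0.01,"z":0.1,"wx":0,"wy":0,"wz":0,"hand":0.2},
  {"x":0,"y":0,"z":0.1,"wx":0,"wy":0,"wz":0,"hand":0.2},
  {"x":0,"y":0,"z":0.09,"wx":0,"wy":0,"wz":0,"hand":0.2},
  {"x":0,"y":0,"z":0,"wx":0,"wy":0,"wz":0,"hand":0.2},
  {"x":0,"y":0,"z":0,"wx":0,"wy":0,"wz":0,"hand":-1},
  {"x":0,"y":0,"z":0,"wx":0,"wy":0,"wz":0,"hand":-1},
  {"x":0,"y":0,"z":0,"wx":0,"wy":0,"wz":0,"hand":-1},
  {"x":0,"y":0,"z":0,"wx":0,"wy":0,"wz":0,"hand":-1},
  {"x":0,"y":0,"z":0,"wx":0,"wy":0,"wz":0,"hand":-1},
  {"x":0,"y":0,"z":0,"wx":0,"wy":0,"wz":0,"hand":-1},
])

```text
time: 4.47
tool_pos: [0.4725, -0.1182, 0.2284]
tool_rot: [0.001, -0.179, 0.984, -0.001]
contact_force: [-2.9, 0.5, 7.0]
gripper_width: 0.211
grasp_force: 59.0
```

Run:
```python
from h import *
s=manip.state();print(s["tool_pos"],s["gripper_width"],s["grasp_force"],s["contact_force"])
print("rel hinge",s["tool_pos"][:2]-[.656,-.0475],np.hypot(*(s["tool_pos"][:2]-[.656,-.0475])))
```

```text
[ 0.47245063 -0.11818239  0.22838164] 0.2106998691410495 59.01333689689636 [-2.90413441  0.52851159  6.97433676]
rel hinge [-0.18354937 -0.07068239] 0.19668851790503525
```

send_rows([
  {"x":-0.002,"y":0.052,"z":-0.01,"wx":0,"wy":0,"wz":0.05,"hand":-1},
  {"x":-0.004,"y":0.105,"z":0,"wx":0,"wy":0,"wz":0.1,"hand":-1},
  {"x":-0.004,"y":0.105,"z":0,"wx":0,"wy":0,"wz":0.1,"hand":-1},
  {"x":-0.004,"y":0.105,"z":0,"wx":0,"wy":0,"wz":0.1,"hand":-1},
  {"x":-0.004,"y":0.105,"z":0,"wx":0,"wy":0,"wz":0.1,"hand":-1},
  {"x":-0.004,"y":0.105,"z":0,"wx":0,"wy":0,"wz":0.1,"hand":-1},
  {"x":-0.004,"y":0.105,"z":0,"wx":0,"wy":0,"wz":0.1,"hand":-1},
  {"x":-0.004,"y":0.105,"z":0,"wx":0,"wy":0,"wz":0.1,"hand":-1},
  {"x":-0.004,"y":0.105,"z":0,"wx":0,"wy":0,"wz":0.1,"hand":-1},
  {"x":0,"y":0,"z":0,"wx":0,"wy":0,"wz":0,"hand":-1},
])

```text
time: 5.3
tool_pos: [0.4681, 0.0155, 0.2284]
tool_rot: [-0.001, 0.153, 0.988, 0.001]
contact_force: [-5.1, 1.1, 4.1]
gripper_width: 0.208
grasp_force: 59.6
```

Run:
```python
from h import *
s=manip.state();print(s["tool_pos"],s["contact_force"],s["grasp_force"]);d=s["tool_pos"][:2]-[.656,-.0475]
print(np.hypot(*d),np.degrees(np.arctan2(d[1],d[0])))
f=np.radians(110.6);delta(.656+.2*np.cos(f),-.0475+.2*np.sin(f),.226,20.6,s)
```

```text
[0.46810564 0.01549852 0.22841288] [-5.07949199  1.11098979  4.09087772] 59.562917947769165
0.1981744266241792 161.4643723778886
shift [-0.495  1.027  0.016] turn [-0.    -0.003  1.15 ] t 5.3
```

send_rows([
  {"x":-0.004,"y":0.105,"z":0,"wx":0,"wy":0,"wz":0.1,"hand":-1},
  {"x":-0.004,"y":0.105,"z":0,"wx":0,"wy":0,"wz":0.1,"hand":-1},
  {"x":-0.004,"y":0.105,"z":0,"wx":0,"wy":0,"wz":0.1,"hand":-1},
  {"x":-0.004,"y":0.105,"z":0,"wx":0,"wy":0,"wz":0.1,"hand":-1},
  {"x":-0.004,"y":0.105,"z":0,"wx":0,"wy":0,"wz":0.1,"hand":-1},
  {"x":-0.004,"y":0.105,"z":0,"wx":0,"wy":0,"wz":0.1,"hand":-1},
  {"x":-0.004,"y":0.105,"z":0,"wx":0,"wy":0,"wz":0.1,"hand":-1},
  {"x":-0.004,"y":0.105,"z":0,"wx":0,"wy":0,"wz":0.1,"hand":-1},
  {"x":-0.004,"y":0.105,"z":0,"wx":0,"wy":0,"wz":0.1,"hand":-1},
  {"x":-0.004,"y":0.105,"z":0,"wx":0,"wy":0,"wz":0.1,"hand":-1},
])

```text
time: 6.13
tool_pos: [0.567, 0.1328, 0.2285]
tool_rot: [-0.002, 0.521, 0.854, 0.001]
contact_force: [-4.0, 3.3, 3.9]
gripper_width: 0.212
grasp_force: 59.7
```

send_rows([
  {"x":-0.004,"y":0.105,"z":0,"wx":0,"wy":0,"wz":0.1,"hand":-1},
  {"x":-0.002,"y":0.05,"z":0,"wx":0,"wy":0,"wz":0.05,"hand":-1},
  {"x":0,"y":0,"z":0,"wx":0,"wy":0,"wz":0,"hand":-1},
  {"x":0,"y":0,"z":0,"wx":0,"wy":0,"wz":0,"hand":-1},
  {"x":0,"y":0,"z":0,"wx":0,"wy":0,"wz":0,"hand":-1},
  {"x":0,"y":0,"z":0,"wx":0,"wy":0,"wz":0,"hand":0.2},
  {"x":0,"y":0,"z":0,"wx":0,"wy":0,"wz":0,"hand":0.2},
  {"x":0,"y":0,"z":0,"wx":0,"wy":0,"wz":0,"hand":0.2},
  {"x":0,"y":0,"z":0,"wx":0,"wy":0,"wz":0,"hand":0.2},
  {"x":0,"y":0,"z":0,"wx":0,"wy":0,"wz":0,"hand":0.2},
])

```text
time: 6.97
tool_pos: [0.5888, 0.14, 0.2282]
tool_rot: [0.0, 0.569, 0.822, -0.0]
contact_force: [-1.0, 0.6, -0.2]
gripper_width: 0.604
grasp_force: 0.0
```

Run:
```python
from h import *
s=manip.state();print(s["tool_pos"],s["contact_force"],s["gripper_width"]);d=s["tool_pos"][:2]-[.656,-.0475]
print(np.hypot(*d),np.degrees(np.arctan2(d[1],d[0])))
delta(.39,.03,.33,20.6,s)
```

```text
[0.58876793 0.14000473 0.22816946] [-0.98102538  0.64688797 -0.21922255] 0.6037232684141445
0.19919381522437093 109.72590405735801
shift [-0.221 -1.498 -0.679] turn [-0.  0. -0.] t 6.97
```

send_rows([
  {"x":0,"y":0,"z":-0.15,"wx":0,"wy":0,"wz":0,"hand":0.2},
  {"x":0,"y":0,"z":-0.2,"wx":0,"wy":0,"wz":0,"hand":0.2},
  {"x":0,"y":0,"z":-0.2,"wx":0,"wy":0,"wz":0,"hand":0.2},
  {"x":0,"y":0,"z":-0.13,"wx":0,"wy":0,"wz":0.1,"hand":0.4},
  {"x":0,"y":0,"z":0,"wx":0,"wy":0,"wz":0.12,"hand":0.4},
  {"x":0,"y":0,"z":0,"wx":0,"wy":0,"wz":0.12,"hand":0.4},
  {"x":-0.13,"y":-0.088,"z":0,"wx":0,"wy":0,"wz":0,"hand":0.4},
  {"x":-0.2,"y":-0.13,"z":0,"wx":0,"wy":0,"wz":0,"hand":0.4},
  {"x":-0.2,"y":-0.13,"z":0,"wx":0,"wy":0,"wz":0,"hand":0.4},
  {"x":-0.2,"y":-0.13,"z":0,"wx":0,"wy":0,"wz":0,"hand":0.4},
])

```text
time: 7.8
tool_pos: [0.5266, 0.0237, 0.3302]
tool_rot: [0.0, 0.673, 0.739, -0.0]
contact_force: [-0.2, -0.4, 0.7]
gripper_width: 0.697
grasp_force: 0.0
```

send_rows([
  {"x":-0.2,"y":-0.13,"z":0,"wx":0,"wy":0,"wz":0,"hand":0.4},
  {"x":-0.2,"y":-0.13,"z":0,"wx":0,"wy":0,"wz":0,"hand":0.4},
  {"x":-0.2,"y":-0.13,"z":0,"wx":0,"wy":0,"wz":0,"hand":0.4},
  {"x":-0.2,"y":-0.12,"z":0,"wx":0,"wy":0,"wz":0,"hand":0.4},
  {"x":0,"y":0,"z":0.15,"wx":0,"wy":0,"wz":0,"hand":0.4},
  {"x":0,"y":0,"z":0.15,"wx":0,"wy":0,"wz":0,"hand":0.4},
  {"x":0,"y":0,"z":0.15,"wx":0,"wy":0,"wz":0,"hand":0.4},
  {"x":0,"y":0,"z":0,"wx":0,"wy":0,"wz":0,"hand":0.4},
  {"x":0,"y":0,"z":0,"wx":0,"wy":0,"wz":0,"hand":0.4},
  {"x":0,"y":0,"z":0,"wx":0,"wy":0,"wz":0,"hand":0.4},
])

```text
time: 8.63
tool_pos: [0.4628, -0.102, 0.2643]
tool_rot: [0.001, 0.674, 0.739, 0.0]
contact_force: [0.4, -0.0, 0.3]
gripper_width: 0.702
grasp_force: 0.0
```

Run:
```python
from h import *
s=manip.state();print(s["tool_pos"],s["gripper_width"],s["joint_pos"].round(2))
c=calibration("wrist");im=grab_frame("wrist");cv2.imwrite("pics/w4.png",im)
a=np.radians(95.4);u=np.array([np.cos(a),np.sin(a),0]);m=np.array([.4625,-.1025,.123])
print(proj(c,[m,m+.1*u,m-.1*u]))
delta(.4625,-.1025,.095,5.4,s)
```

```text
[ 0.46283661 -0.10198592  0.26427187] 0.7017700699802875 [-0.37 -0.34  1.91 -0.    1.57 -0.47]
[[255.8891675  181.62785598]
 [255.5653233   74.40380438]
 [256.14894044 268.71915415]]
shift [-0.002 -0.004  1.128] turn [ 0.002  0.001 -0.002] t 8.63
```

View pics/w4.png

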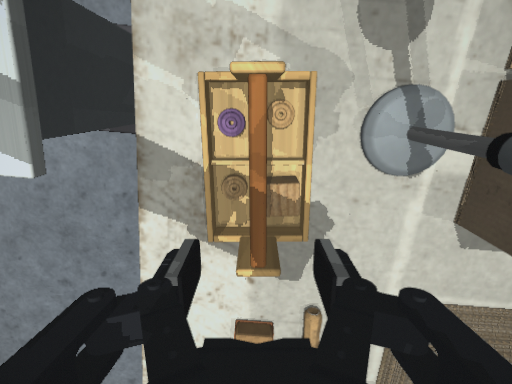

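All four parts are in the tote and the head is swung clear. The bar runs from (259,73) to (258,267), about 2.7 mm right of my prediction, so I'm correcting by that and grasping slightly toward the block side.

send_rows([
  {"x":-0.03,"y":0.017,"z":0.1,"wx":0,"wy":0,"wz":0,"hand":0.4},
  {"x":0,"y":0,"z":0.15,"wx":0,"wy":0,"wz":0,"hand":0.4},
  {"x":0,"y":0,"z":0.15,"wx":0,"wy":0,"wz":0,"hand":0.4},
  {"x":0,"y":0,"z":0.15,"wx":0,"wy":0,"wz":0,"hand":0.4},
  {"x":0,"y":0,"z":0.15,"wx":0,"wy":0,"wz":0,"hand":0.4},
  {"x":0,"y":0,"z":0.15,"wx":0,"wy":0,"wz":0,"hand":0.4},
  {"x":0,"y":0,"z":0.13,"wx":0,"wy":0,"wz":0,"hand":0.4},
  {"x":0,"y":0,"z":0.1,"wx":0,"wy":0,"wz":0,"hand":0.4},
  {"x":0,"y":0,"z":0.05,"wx":0,"wy":0,"wz":0,"hand":0.4},
  {"x":0,"y":0,"z":0,"wx":0,"wy":0,"wz":0,"hand":0.4},
])

```text
time: 9.52
tool_pos: [0.4651, -0.1058, 0.0928]
tool_rot: [-0.001, 0.674, 0.739, -0.0]
contact_force: [-0.8, -0.5, 0.0]
gripper_width: 0.7
grasp_force: 0.0
```

send_rows([
  {"x":0,"y":0,"z":0,"wx":0,"wy":0,"wz":0,"hand":0.0},
  {"x":0,"y":0,"z":0,"wx":0,"wy":0,"wz":0,"hand":-0.3},
  {"x":0,"y":0,"z":0,"wx":0,"wy":0,"wz":0,"hand":-0.5},
  {"x":0,"y":0,"z":0,"wx":0,"wy":0,"wz":0,"hand":-1},
  {"x":0,"y":0,"z":0,"wx":0,"wy":0,"wz":0,"hand":-1},
  {"x":0,"y":0,"z":0,"wx":0,"wy":0,"wz":0,"hand":-1},
  {"x":0,"y":0,"z":0,"wx":0,"wy":0,"wz":0,"hand":-1},
  {"x":0,"y":0,"z":0,"wx":0,"wy":0,"wz":0,"hand":-1},
  {"x":0,"y":0,"z":0,"wx":0,"wy":0,"wz":0,"hand":-1},
  {"x":0,"y":0,"z":0,"wx":0,"wy":0,"wz":0,"hand":-1},
])

```text
time: 10.35
tool_pos: [0.4661, -0.1065, 0.0949]
tool_rot: [0.001, 0.674, 0.739, 0.0]
contact_force: [-2.3, 0.1, 6.3]
gripper_width: 0.198
grasp_force: 59.5
```

Run:
```python
from h import *
s=manip.state();print(s)
delta(s["tool_pos"][0],s["tool_pos"][1],s["tool_pos"][2]+.1,5.4,s)
```

```text
{'time': 10.35, 'joint_pos': array([-3.80268902e-01, -1.81420829e-01,  2.07280537e+00, -3.24529760e-04,
        1.24820565e+00, -4.72846886e-01]), 'joint_vel': array([ 0.00058011, -0.00064974,  0.00098277,  0.00012501,  0.00041569,
        0.00070564]), 'joint_efforts': array([  0.10608872, -23.41345489, -31.83733821,   0.2016681 ,
        -0.54109169,   0.08743417]), 'tool_pos': array([ 0.46606431, -0.10648174,  0.09488388]), 'tool_rot': array([9.91521747e-04, 6.73591543e-01, 7.39103110e-01, 2.07480416e-04]), 'contact_force': array([-2.30463104,  0.11852626,  6.30809241]), 'ft_torque': array([0.02949289, 0.3642355 , 0.13135006]), 'grasp_force': 59.51393008232117, 'gripper_width': 0.19794120224734238}
shift [-0.001  0.001 -0.667] turn [ 0.002  0.002 -0.002] t 10.35
```

send_rows([
  {"x":0,"y":0,"z":-0.01,"wx":0,"wy":0,"wz":0,"hand":-1},
  {"x":0,"y":0,"z":-0.02,"wx":0,"wy":0,"wz":0,"hand":-1},
  {"x":0,"y":0,"z":-0.03,"wx":0,"wy":0,"wz":0,"hand":-1},
  {"x":0,"y":0,"z":-0.04,"wx":0,"wy":0,"wz":0,"hand":-1},
  {"x":0,"y":0,"z":-0.05,"wx":0,"wy":0,"wz":0,"hand":-1},
  {"x":0,"y":0,"z":-0.05,"wx":0,"wy":0,"wz":0,"hand":-1},
  {"x":0,"y":0,"z":-0.05,"wx":0,"wy":0,"wz":0,"hand":-1},
  {"x":0,"y":0,"z":-0.05,"wx":0,"wy":0,"wz":0,"hand":-1},
  {"x":0,"y":0,"z":-0.04,"wx":0,"wy":0,"wz":0,"hand":-1},
  {"x":0,"y":0,"z":-0.03,"wx":0,"wy":0,"wz":0,"hand":-1},
])

```text
time: 11.18
tool_pos: [0.4657, -0.1062, 0.1501]
tool_rot: [0.001, 0.674, 0.739, 0.0]
contact_force: [-0.4, -0.2, -5.8]
gripper_width: 0.196
grasp_force: 58.7
```

send_rows([
  {"x":0,"y":0,"z":-0.04,"wx":0,"wy":0,"wz":0,"hand":-1},
  {"x":0,"y":0,"z":-0.05,"wx":0,"wy":0,"wz":0,"hand":-1},
  {"x":0,"y":0,"z":-0.05,"wx":0,"wy":0,"wz":0,"hand":-1},
  {"x":0,"y":0,"z":-0.05,"wx":0,"wy":0,"wz":0,"hand":-1},
  {"x":0,"y":0,"z":-0.05,"wx":0,"wy":0,"wz":0,"hand":-1},
  {"x":0,"y":0,"z":-0.04,"wx":0,"wy":0,"wz":0,"hand":-1},
  {"x":0,"y":0,"z":-0.03,"wx":0,"wy":0,"wz":0,"hand":-1},
  {"x":0,"y":0,"z":-0.02,"wx":0,"wy":0,"wz":0,"hand":-1},
  {"x":0,"y":0,"z":0,"wx":0,"wy":0,"wz":0,"hand":-1},
  {"x":0,"y":0,"z":0,"wx":0,"wy":0,"wz":0,"hand":-1},
])

```text
time: 12.02
tool_pos: [0.4652, -0.106, 0.1983]
tool_rot: [-0.0, 0.674, 0.739, -0.0]
contact_force: [-0.4, 0.4, -4.8]
gripper_width: 0.201
grasp_force: 58.7
```

send_rows([
  {"x":0,"y":0,"z":0,"wx":0,"wy":0,"wz":0,"hand":-1},
  {"x":0,"y":0,"z":0,"wx":0,"wy":0,"wz":0,"hand":-1},
  {"x":0,"y":0,"z":0,"wx":0,"wy":0,"wz":0,"hand":-1},
  {"x":0,"y":0,"z":0,"wx":0,"wy":0,"wz":0,"hand":-1},
  {"x":0,"y":0,"z":0,"wx":0,"wy":0,"wz":0,"hand":-1},
  {"x":0,"y":0,"z":0,"wx":0,"wy":0,"wz":0,"hand":-1},
  {"x":0,"y":0,"z":0,"wx":0,"wy":0,"wz":0,"hand":-1},
  {"x":0,"y":0,"z":0,"wx":0,"wy":0,"wz":0,"hand":-1},
  {"x":0,"y":0,"z":0,"wx":0,"wy":0,"wz":0,"hand":-1},
  {"x":0,"y":0,"z":0,"wx":0,"wy":0,"wz":0,"hand":-1},
])

```text
time: 12.85
tool_pos: [0.4653, -0.106, 0.1983]
tool_rot: [0.0, 0.674, 0.739, -0.0]
contact_force: [0.0, -0.3, -4.1]
gripper_width: 0.201
grasp_force: 58.7
```

Run:
```python
from h import *
s=manip.state();print(s["tool_pos"],s["contact_force"],s["ft_torque"],s["gripper_width"],s["time"])
delta(.466,-.1065,.195,5.4,s)
a=grab_frame("wrist");b=grab_frame("scene");t=grab_frame("top")
t=cv2.resize(t[120:270,100:420],(512,240));b=cv2.resize(b[190:270,210:360],(512,273))[:,:]
cv2.imwrite("pics/f.png",np.vstack([np.hstack([cv2.resize(a,(400,300)),cv2.resize(t,(400,300))]),np.hstack([cv2.resize(b,(560,300)),np.zeros((300,240,3),np.uint8)])]))
```

```text
[ 0.46527339 -0.1060455   0.1983089 ] [ 0.03454201 -0.29055056 -4.08229337] [-0.06589329  0.0075806   0.03673612] 0.2005315997903668 12.85
shift [-0.003  0.005  0.022] turn [-0.     0.    -0.002] t 12.85
```

View pics/f.png

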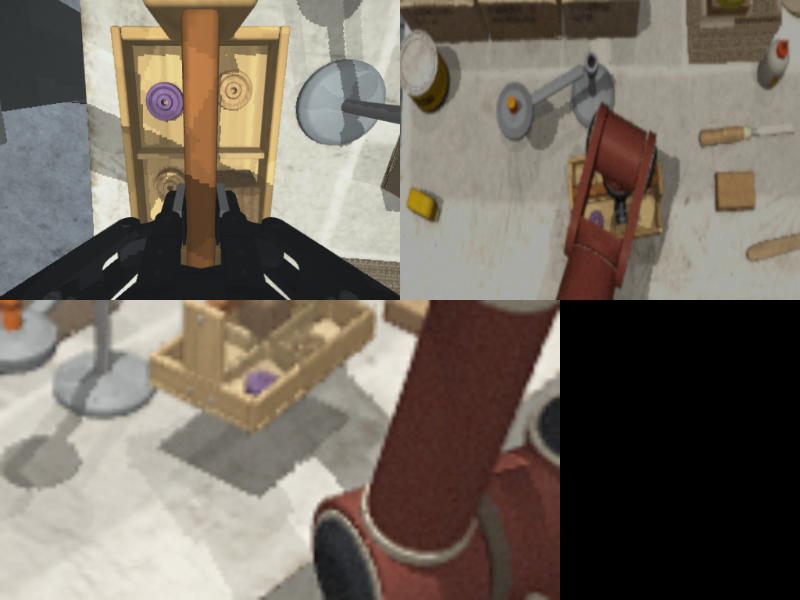

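The tote hangs level about 10.3 cm up with the wheels visible and the block behind the finger. The lamp is aside, and the sander, measure and chisel haven't moved.

```bash
python3 -c "
from plant import job_done;print(job_done())"
```

```text
the job is handed in; nothing more can be done
None
```

The lamp's arm is swung about 90° to the left, and the tote is held by its handle, level and still, about 10 cm above the bench; no part was seen to leave it, though the gripper hid the block in the last pictures. The job was handed in at about 13 s.

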